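Third hand for mounting the cavatelli roller

ROBOT

A 6-joint arm with a two-finger parallel gripper is mounted at the origin on the work surface. World frame = base frame: x ahead of the robot, y to its left, z up, the work surface at z = 0. Lengths are in m, angles in rad, forces in N, time in s.
With the tool pointing down it reaches from about 0.325 to 0.85 m from the base axis. Payload 15.5 kg.
Tool frame: the origin (TCP) lies at the very end of the fingers, on their centre line; the grasp point (between the pads) lies 19 mm behind it (r.grasp_offset is the distance from the TCP to the grasp point, in m); x points along the fingers, z is the direction in which the jaws open and shut, and the axes are right-handed (so a half turn about x gives the same grasp; the last joint's range is limited). The gripper opens to 91 mm and grips with 3 to 60 N. Pads are 32 mm wide; open, the fingers measure 118 mm over their backs; the gripper's body (76 mm by 178 mm) begins 60 mm behind the grasp point.
Start: joints at [-1.198, 0.494, 1.345, -0, 1.302, -0.096], TCP at [0.282, -0.558, 0.214] pointing down, gripper open.
Joint ranges: [-2.91, 2.91], [-0.82, 2.16], [0.22, 2.67], [-1.22, 4.37], [0.12, 2.79], [-3.08, 3.08]. Speed limits (rad/s): [1.89, 1.89, 2.57, 3.01, 3.01, 3.01].

INTERFACE

Orientations are given as a 3x3 rotation matrix whose columns are the frame's x, y, z axes.
In Python, from cell import r, viewer gives the robot as it stands. The module is installed in compiled form; this text tells all that it offers.
- The arm moves only by the tool apply_moves, never from a script. Its arguments are lists of equal length, an entry for each row: "hand": the opening, from -1 (shut) to 1 (fully open), so that 0 is half open; "delta_pos": the shift along the world's x, y, z in m, a list of three; "spin": the turn about the world's z in rad. In form: {"hand": [hand, ...], "delta_pos": [[tx, ty, tz], ...], "spin": [spin, ...]}. A call has 1 to 20 rows; each row shifts and turns the commanded pose from where the row before left it; what a row does not reach is not made up. A row lasts 1/10 s, in which the tool goes at most 50 mm and 8.59 degrees, less where a joint would pass 70% of its speed; a pose out of reach is approached as far as the arm can. A call is refused whole if a number of a shift passes 0.05 or a number of a turn 0.15, either way. A call with a gripper value outside its range is refused whole. The fingers move at their own pace and stop on an object; "grip_force" is the grip in N (left out, the last holds). Time passes only in rows, so rows that do not move let the fingers close. It gives the time, the measured TCP pose, the force and the opening at its end, in the units of the state.
- r.state(): the state, without advancing time (a new reading comes with each control period).
- viewer.grab_frame(name): name is "scene" or "side" or "wrist"; returns a dict with "frame" (480x640x3 uint8, blue, green, red), "depth" (480x640 float32, m along the optical axis (not along the pixel's ray), 0 where there is no reading), "fx", "fy", "cx", "cy" (pixels), "extrinsics" (4x4, takes a point from camera to world coordinates). Camera axes: x right, y down, z forward; pixel columns grow to the right and rows downward; lengths in m; the calibration is good to about 2 mm. A picture is of the moment at which its call begins.
- r.job_done(): hands the job in, once; it reports no verdict.
The state is a dict: "time_s": time; "qpos": joint angles; "qd": joint speeds; "tau": joint torques, N m; "eef_pos": TCP position; "tool_rot": TCP orientation; "contact_force": force on the tool from outside, world axes, zero at the start; "ft_torque": the same for the moment, N m; "gripper_width": finger opening in m.
Only numpy, scipy, OpenCV 4.12 (cv2) and the standard library are available. Lean on these libraries where they do the work, as an engineer would, in place of code of your own. Each camera call takes 0.05 s, during which the arm holds its last target.

TASK

Put the pasta roller on the wooden board and slide the slots of its foot under the two slack star knobs until the backs of its cheeks are flush against the wooden stop block, foot flat on the board. Then keep it pressed against the block with a steady push of about 10 newtons while I tighten the knobs: stay holding it and finish like that, do not let go. Leave the crank, bowl and jar where they are.

Things in the scene. Friction and masses are not known exactly. Their poses are not given: they have to be found in the camera images.
- roller: Loose hand-cranked pasta (cavatelli) roller, plain grey cast metal, 0.55-0.75 kg, upright on the table, crank off. Origin: centre of the foot's underside; z up, x to its back (slotted side, under the feed ramp), y left. Foot: plate 8 mm thick, x -60..60, y -68..68 mm. Ramp 34 mm wide, rising backwards to x 89 mm, 105 mm high. Friction on the board 0.2-0.4 of the load
- roller_grip (a point): Middle of the roller between its two upright cheeks, 80 mm above the foot's underside. Grip the cheeks here from above, along the roller's y: flat outside, 50 mm over both, x -30..30 mm, tops 113 mm above the foot's underside, two wooden rollers between them; nothing sticks out beside them above the foot. Axes as the roller
- slot_left (a point): Mouth of the left U-slot, at the foot's back edge, underside: x 60, y 48 mm of the roller. The slot is 18 mm wide and 29 mm long, open backwards (+x). Axes as the roller
- slot_right (a point): The same for the right slot: x 60, y -48 mm of the roller
- roller_back (a point): Midway between the flat rear ends of the cheeks' legs (40 mm high), 60 mm behind the roller's origin (+x), level with the foot's back edge, 20 mm above the foot's underside: this face goes against the stop block. Axes as the roller
- board: The fixed beech mounting board lying on the table, 260 (x) by 300 (y) by 22 mm. Origin: centre of its underside; z up; x points to its back, where the stop block and the knobs are. The roller comes in from the front, pushed along +x, its own x parallel to the board's x, centred on the board's y = 0
- stop: Wooden stop block screwed to the board at its back edge, between the knobs: 25 mm (x) by 60 mm (y) by 40 mm high above the board, rigid. Origin: centre of its underside, at x = 117.5 mm, y = 0, z = 22 mm of the board; axes as the board
- stop_face (a point): Foot of the block's front face, on the board's top: x = 105 mm, y = 0, z = 22 mm of the board. Pushed home, the roller's origin is 60 mm in front of it (-x of the board) at the same height. Axes as the board
- stud_left (a point): Foot of the left stud on the board's top: x 85, y 48, z 22 mm of the board. Stud 8 mm thick; on it a 24 mm washer, underside 13 mm above the board (the foot slides under it; it is wider than the slot, so the foot cannot go over it from above), then a black star knob 32 mm across, top 42 mm above the board. Fixed
- stud_right (a point): The same for the right stud, at x = 85, y = -48, z = 22 mm of the board
- crank: Loose steel crank with a wooden handle, 105 mm long, lying on the table beyond the work; leave alone
- bowl: White bowl, 150 mm across, 60 mm high, at the left; leave alone
- jar: Glass jar, 80 mm diameter, 120 mm high, at the right; leave alone
Mind the look-alikes: they are no part of the job. Of the things like the roller, leave any that is purple; of the rest the smaller one is meant.

How it is judged:
By the outcome, as a careful person would: the job done as asked, in the order asked, and still so for the second after the job is handed in, while the arm keeps its last pose, push and grip.
It also fails if it takes over 54 s, if anything falls off the work surface, if the arm or the gripper's body presses on something with over 40 N, if the wrist force passes 120 N, or if a joint passes its speed limit or range.

## Working session

There is one attempt and no reset: what is moved stays moved. The work goes in short steps, Python scripts to look and compute and a tool call to move; the robot and the scene stay as the last step left them, time stands still between calls to the robot, and variables do not carry over. Pictures are saved under pics/ and viewed, and the job is handed in when it is done.

Besides the shell and the picture viewer there is one more tool, called after "Emit:" as name(argument=value, ...), one argument or row to a line, values as JSON. apply_moves: Moves the arm, as the interface text tells. Its arguments: {"type":"object","properties":{"hand":{"type":"array","items":{"type":"number"}},"delta_pos":{"type":"array","items":{"type":"array","items":{"type":"number"}}},"spin":{"type":"array","items":{"type":"number"}},"grip_force":{"type":"number"}},"required":["hand","delta_pos","spin"]}

```bash
mkdir -p pics; python3 - <<'E'
from cell import r, viewer
import cv2,numpy as np,pickle
print(r.state()); print(r.grasp_offset)
for n in ["scene","side","wrist"]:
    f=viewer.grab_frame(n); cv2.imwrite(f"pics/{n}0.png",f["frame"]); pickle.dump(f,open(f"{n}0.pkl","wb"))
    print(n,f["fx"],f["cx"],f["cy"],f["extrinsics"].round(3))
E
```

```text
{'time_s': 0.0, 'qpos': array([-1.19849454e+00,  4.94192371e-01,  1.34610810e+00,  6.44284226e-06,
        1.30249162e+00, -9.54977372e-02]), 'qd': array([ 1.12149149e-04, -8.67916969e-05,  8.30336866e-04,  4.03122926e-04,
       -2.75239657e-04, -1.02823025e-03]), 'tau': array([ 3.88420973e-03, -8.78805470e+01, -3.81861877e+01,  7.08958833e-02,
        5.31196897e-02, -7.02210923e-05]), 'eef_pos': array([ 0.2816997 , -0.55750687,  0.21334035]), 'tool_rot': array([[-4.30522992e-04,  8.92563494e-01,  4.50921528e-01],
       [ 1.11953136e-03,  4.50921717e-01, -8.92562800e-01],
       [-9.99999281e-01,  1.20551985e-04, -1.19338499e-03]]), 'contact_force': array([-0.27474564, -0.30462267,  0.08707024]), 'ft_torque': array([-0.01202249, -0.01942508, -0.00331297]), 'gripper_width': 0.09148011397713454}
0.0188
scene 457.6047662087645 312.87004016197426 245.13765065692476 [[ 0.677  0.466 -0.57   1.151]
 [ 0.736 -0.408  0.541 -0.564]
 [ 0.019 -0.785 -0.619  0.769]
 [ 0.     0.     0.     1.   ]]
side 576.936162641752 325.5021098133928 248.72856305775426 [[-0.788 -0.367  0.494 -0.297]
 [-0.615  0.457 -0.643  1.042]
 [ 0.011 -0.81  -0.586  1.022]
 [ 0.     0.     0.     1.   ]]
wrist 406.0464747514802 326.7102003643079 243.5964144780938 [[ 0.45  -0.858 -0.248  0.353]
 [-0.893 -0.433 -0.123 -0.523]
 [-0.002  0.276 -0.961  0.383]
 [ 0.     0.     0.     1.   ]]
```

View pics/scene0.png

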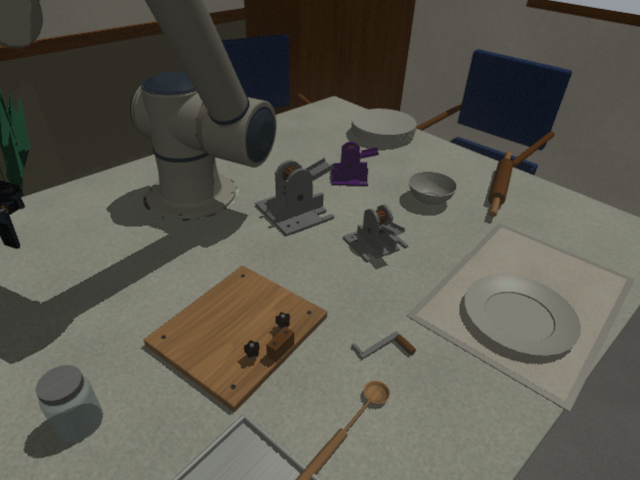

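View pics/side0.png

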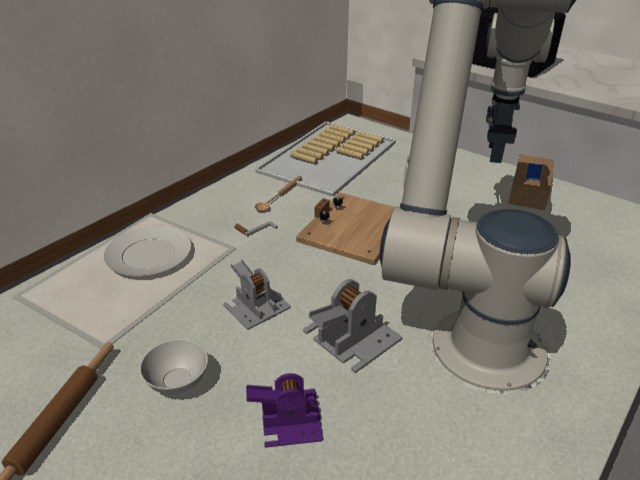

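View pics/wrist0.png

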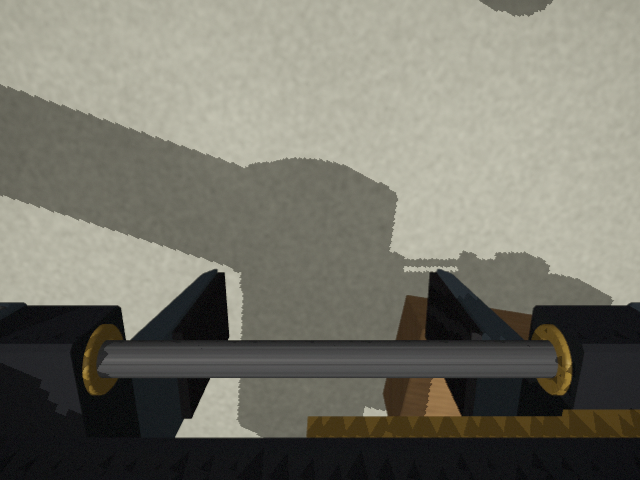

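Candidates: the large grey roller (scene 297,197 / side 352,325), the purple one (scene 350,165 / side 290,410) and the small grey one (scene 378,233 / side 256,293). Purple is excluded and the smaller of the two grey ones is meant, so I choose the one at scene (378,233). Next, a close crop and the point clouds.

```bash
cat > h.py <<'E'
import numpy as np,cv2,pickle
def cloud(f):
    d=f["depth"]; v,u=np.mgrid[:480,:640]
    p=np.stack([(u-f["cx"])/f["fx"]*d,(v-f["cy"])/f["fy"]*d,d],-1)
    T=f["extrinsics"]; w=p@T[:3,:3].T+T[:3,3]; w[d<=0]=np.nan
    return w
def proj(f,P):
    T=np.linalg.inv(f["extrinsics"]); c=np.atleast_2d(P)@T[:3,:3].T+T[:3,3]
    return np.c_[c[:,0]/c[:,2]*f["fx"]+f["cx"],c[:,1]/c[:,2]*f["fy"]+f["cy"]]
E
python3 - <<'E'
from h import *
a=pickle.load(open("scene0.pkl","rb"));b=pickle.load(open("side0.pkl","rb"))
ia=cv2.resize(a["frame"][180:280,320:430],None,fx=3.6,fy=3.6,interpolation=cv2.INTER_CUBIC)
ib=cv2.resize(b["frame"][245:345,205:315],None,fx=3.6,fy=3.6,interpolation=cv2.INTER_CUBIC)
cv2.imwrite("pics/crop1.png",np.hstack([ia,ib]))
A=cloud(a);B=cloud(b)
for n,W,pts in(("sc",A,[(378,233),(297,197),(150,345),(243,268),(326,316),(235,402),(282,345),(283,320),(252,348),(330,260),(380,275)]),("si",B,[(256,293),(352,325),(300,240),(395,207),(230,270),(260,340)])):
    for u,v in pts: print(n,u,v,W[v,u].round(4))
# top-down height maps
res=0.002
for n,W in(("sc",A),("si",B)):
    P=W.reshape(-1,3);m=np.isfinite(P[:,0]);P=P[m]
    x0,y0=0.2,-0.5
    H=np.zeros((400,400))
    i=((P[:,0]-x0)/res).astype(int);j=((P[:,1]-y0)/res).astype(int)
    ok=(i>=0)&(i<400)&(j>=0)&(j<400)&(P[:,2]<0.2)
    np.maximum.at(H,(i[ok],j[ok]),P[ok,2])
    im=cv2.applyColorMap((np.clip(H/0.12,0,1)*255).astype(np.uint8),cv2.COLORMAP_JET)
    cv2.imwrite(f"pics/top_{n}.png",im[::-1,::-1])
E
```

```text
sc 378 233 [0.5595 0.2346 0.0452]
sc 297 197 [0.3184 0.1593 0.0738]
sc 150 345 [ 0.4843 -0.3855  0.0205]
sc 243 268 [ 0.4159 -0.1027  0.0222]
sc 326 316 [ 0.6566 -0.0488  0.0052]
sc 235 402 [ 0.7082 -0.3318  0.019 ]
sc 282 345 [ 0.6859 -0.2003  0.0537]
sc 283 320 [ 0.6407 -0.1601  0.0598]
sc 252 348 [ 0.6558 -0.251   0.0583]
sc 330 260 [0.5188 0.0985 0.0013]
sc 380 275 [ 6.429e-01  1.537e-01 -3.000e-04]
si 256 293 [0.5318 0.2532 0.0612]
si 352 325 [0.2558 0.2167 0.0852]
si 300 240 [ 0.6393 -0.0491  0.0149]
si 395 207 [0.2496 0.0784 0.3455]
si 230 270 [0.7079 0.1798 0.0051]
si 260 340 [0.4514 0.3287 0.002 ]
```

View pics/crop1.png

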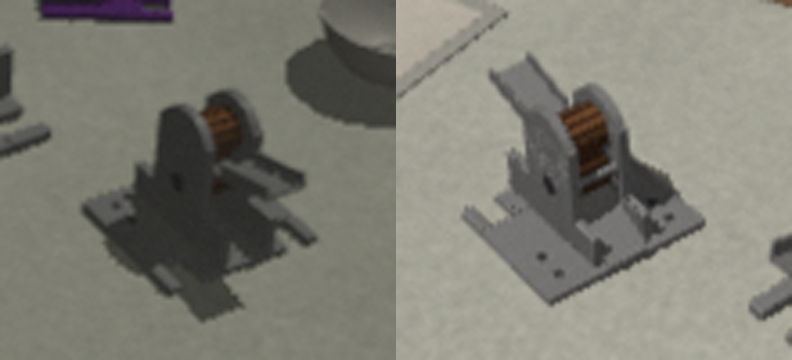

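View pics/top_sc.png

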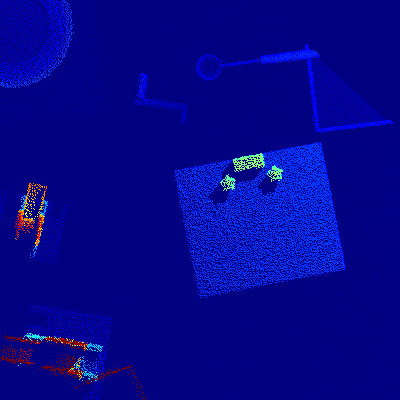

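View pics/top_si.png

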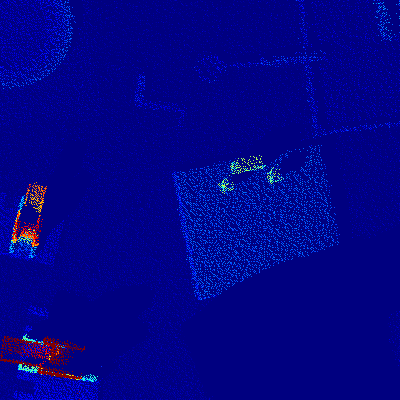

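The close crop confirms the small grey one: slots at the back and ramp rising backwards, roughly towards world +x. Now the exact poses.

```bash
python3 - <<'E'
from h import *
a=pickle.load(open("scene0.pkl","rb"));b=pickle.load(open("side0.pkl","rb"))
A=cloud(a).reshape(-1,3);B=cloud(b).reshape(-1,3)
A=A[np.isfinite(A[:,0])];B=B[np.isfinite(B[:,0])]
def box(P,x0,x1,y0,y1,z0,z1): return P[(P[:,0]>x0)&(P[:,0]<x1)&(P[:,1]>y0)&(P[:,1]<y1)&(P[:,2]>z0)&(P[:,2]<z1)]
def rect(P): 
    r=cv2.minAreaRect((P[:,:2]*1000).astype(np.float32)); return [np.round(q,2) for q in (r[0],r[1],r[2])]
for n,P in(("sc",A),("si",B)):
    t=box(P,.35,.85,-.45,.0,-.01,.01); print(n,"table z",np.median(t[:,2]))
    bd=box(P,.35,.8,-.45,0,.016,.028); print("board",len(bd),rect(bd),np.median(bd[:,2]))
    s=box(P,.6,.78,-.32,-.1,.054,.075); print("stop+knobs",len(s),s.mean(0))
    f=box(P,.42,.72,.1,.34,.005,.012); print("foot",len(f),rect(f) if len(f) else "")
    c=box(P,.42,.72,.1,.34,.06,.13); print("top",len(c),c[:,2].max(),rect(c))
    for name,M in(("foot",f),("top",c)): np.save(f"{n}_{name}.npy",M)
    def img(P,x0,x1,y0,y1,fn):
        im=np.zeros((600,600,3),np.uint8);s=600/(x1-x0)
        for p in P:
            col=cv2.applyColorMap(np.uint8([[np.clip(p[2]/.12,0,1)*255]]),2)[0,0].tolist()
            cv2.circle(im,(int((y1-p[1])*s),int((x1-p[0])*s)),1,col,-1)
        cv2.imwrite(fn,im)
    img(box(P,.45,.69,.13,.35,.005,.13),.45,.69,.12,.36,f"pics/roll_{n}.png")
E
python3 -c "
import cv2,numpy as np
a=[cv2.resize(cv2.imread(f'pics/roll_{n}.png'),(400,400)) for n in('sc','si')];cv2.imwrite('pics/roll.png',np.hstack(a))"
```

```text
sc table z -0.0005285161141588279
board 12243 [array([ 610.68, -266.66]), array([345.39, 414.72]), np.float64(11.03)] 0.021108221217244427
stop+knobs 605 [ 0.66270829 -0.20300163  0.0598312 ]
foot 551 [array([545.04, 242.19]), array([137.55, 121.83]), np.float64(77.27)]
top 743 0.11371985716030197 [array([571.76, 237.16]), array([ 54.29, 123.93]), np.float64(77.6)]
si table z 0.0035432836051272343
board 3346 [array([ 636.6 , -256.07]), array([392.86, 424.48]), np.float64(12.6)] 0.02470301569001282
stop+knobs 225 [ 0.65439778 -0.19412202  0.06264741]
foot 1199 [array([569.68, 220.04]), array([299.36, 239.47]), np.float64(0.17)]
top 834 0.11950295293966684 [array([571.87, 241.15]), array([ 55.78, 127.25]), np.float64(81.56)]
```

View pics/roll.png

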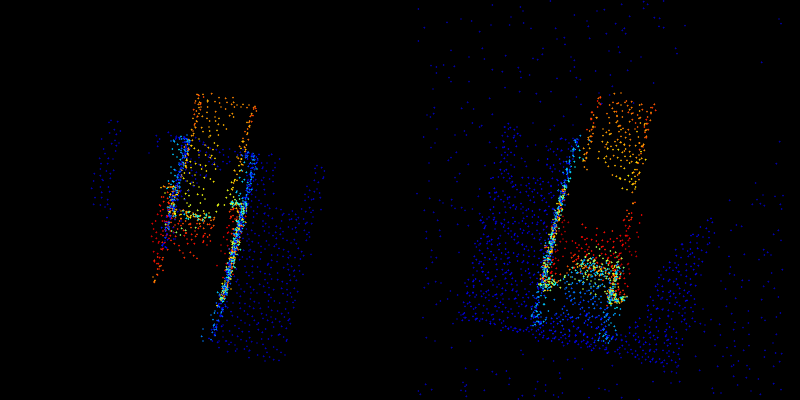

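```bash
python3 - <<'E'
from h import *
from scipy.optimize import least_squares
a=pickle.load(open("scene0.pkl","rb"));b=pickle.load(open("side0.pkl","rb"))
for n,f,zo in(("sc",a,-.0005),("si",b,.0035)):
    W=cloud(f);ok=np.isfinite(W[...,0])
    P=W[ok]-[0,0,zo]
    m=(P[:,2]>.018)&(P[:,2]<.027)&(P[:,0]>.38)&(P[:,0]<.74)&(P[:,1]>-.41)&(P[:,1]<-.04)
    # largest connected comp in topdown
    x0,y0=.35,-.45; g=np.zeros((200,220),np.uint8)
    i=((P[m,0]-x0)/.002).astype(int);j=((P[m,1]-y0)/.002).astype(int);g[i,j]=1
    g=cv2.morphologyEx(g,cv2.MORPH_CLOSE,np.ones((5,5)));g=cv2.morphologyEx(g,cv2.MORPH_OPEN,np.ones((5,5)))
    k,l,s,c=cv2.connectedComponentsWithStats(g); q=1+np.argmax(s[1:,4])
    Q=P[m][l[i,j]==q]; r=cv2.minAreaRect((Q[:,:2]*1000).astype(np.float32)); print(n,"board",len(Q),r)
    th=np.deg2rad(10.7 if n=="sc" else 10.7)
    # robust: 1% percentile edges in rotated frame, search angle for tightest
    best=min((( (lambda R:(np.ptp(np.percentile(R[:,0],[.3,99.7]))*np.ptp(np.percentile(R[:,1],[.3,99.7]))))(Q[:,:2]@np.array([[np.cos(t),-np.sin(t)],[np.sin(t),np.cos(t)]])),t) for t in np.deg2rad(np.arange(5,18,.1))))
    t=best[1];Rm=np.array([[np.cos(t),-np.sin(t)],[np.sin(t),np.cos(t)]]);R=Q[:,:2]@Rm
    ex=np.percentile(R,[.3,99.7],axis=0);print("yaw",np.rad2deg(t),"ext",np.diff(ex,axis=0)*1000,"c",(Rm@ex.mean(0))*1000)
    c0=Rm@ex.mean(0)
    S=P[(P[:,2]>.045)&(P[:,2]<.07)&(abs(P[:,0]-.66)<.1)&(abs(P[:,1]+.2)<.1)]
    L=(S[:,:2]-c0)@Rm*1000
    st=S[(L[:,0]>98)&(abs(L[:,1])<35)&(S[:,2]>.058)];Ls=(st[:,:2]-c0)@Rm*1000
    print("stop",len(st),np.percentile(Ls,[1,50,99],axis=0).round(1).tolist(),cv2.minAreaRect((st[:,:2]*1000).astype(np.float32)),"z",np.median(st[:,2]))
    for sg in(1,-1):
        kk=S[(L[:,0]<104)&(L[:,1]*sg>27)&(S[:,2]>.060-.002)];Lk=(kk[:,:2]-c0)@Rm*1000
        print("knob",sg,len(kk),np.percentile(Lk,[2,50,98],axis=0).round(1).tolist(),np.median(kk[:,2]))
E
```

```text
sc board 11933 ((558.8807373046875, -219.37339782714844), (261.5315856933594, 301.6194763183594), 11.181899070739746)
yaw 11.099999999999978 ext [[257.63927966 297.13305513]] c [ 559.9265925  -220.13794892]
stop 313 [[103.9, -28.9], [118.0, -1.2], [129.9, 29.8]] ((674.6484375, -197.1163330078125), (26.90041732788086, 60.61198806762695), 9.930035591125488) z 0.06148373187367878
knob 1 95 [[72.2, 36.1], [86.1, 48.2], [99.1, 61.4]] 0.059820074078193175
knob -1 115 [[72.8, -61.2], [86.0, -48.5], [98.6, -33.8]] 0.05997523332636373
si board 3334 ((555.5377807617188, -215.7843017578125), (259.6313171386719, 305.373046875), 10.849669456481934)
yaw 10.899999999999979 ext [[252.65799572 299.08926344]] c [ 556.49364651 -215.54159928]
stop 88 [[102.8, -31.5], [116.1, 0.5], [131.3, 32.4]] ((672.3424072265625, -192.8725128173828), (30.100908279418945, 64.98716735839844), 16.892595291137695) z 0.06144885133678518
knob 1 29 [[69.5, 34.4], [84.2, 49.7], [94.6, 62.1]] 0.06038401466730309
knob -1 27 [[70.7, -59.4], [83.6, -46.3], [97.6, -35.9]] 0.060526919925166955
```

Scene estimates: roller at (545, 242) mm with yaw −12.6°, board at (559, −220) mm with yaw 11.1°. Going above the roller to check with the wrist camera.

Emit:
apply_moves(
  hand=[1,1,1,1,1,1,1,1,1,1,1,1,1,1,1,1,1,1,1],
  delta_pos=[
    [0.008,0.024,0.01],
    [0.0155,0.0455,0.01],
    [0.0155,0.0455,0.01],
    [0.0155,0.0455,0],
    [0.0155,0.0455,0],
    [0.0155,0.0455,0],
    [0.0155,0.0455,0],
    [0.0155,0.0455,0],
    [0.0155,0.0455,0],
    [0.0155,0.0455,0],
    [0.0155,0.0455,0],
    [0.0155,0.0455,0],
    [0.0155,0.0455,0],
    [0.0155,0.0455,0],
    [0.0155,0.0455,0],
    [0.0155,0.0455,0],
    [0.0155,0.0455,0],
    [0.007,0.048,0],
    [0,0,0],
  ],
  spin=[-0.02,-0.041,-0.041,-0.041,-0.041,-0.041,-0.041,-0.041,-0.041,-0.041,-0.041,-0.041,-0.041,-0.041,-0.041,-0.041,-0.041,-0.012,0],
)

```text
time_s: 2.05
eef_pos: [0.5451, 0.2472, 0.2433]
tool_rot: [[0.0, 0.977, -0.215], [0.001, -0.215, -0.977], [-1.0, -0.0, -0.001]]
contact_force: [0.6, -1.0, 0.5]
gripper_width: 0.091
```

```bash
python3 - <<'E'
from cell import r, viewer
from h import *
f=viewer.grab_frame("wrist");cv2.imwrite("pics/w1.png",f["frame"]);pickle.dump(f,open("w1.pkl","wb"))
W=cloud(f);print(r.state()["eef_pos"],f["extrinsics"].round(3))
P=W[np.isfinite(W[...,0])];P=P[(abs(P[:,0]-.545)<.12)&(abs(P[:,1]-.24)<.12)&(P[:,2]<.13)]
print(len(P),np.median(P[abs(P[:,2])<.004,2]))
im=np.zeros((600,600,3),np.uint8);s=2500
for p in P[P[:,2]>.004]:
    col=cv2.applyColorMap(np.uint8([[np.clip(p[2]/.12,0,1)*255]]),2)[0,0].tolist()
    cv2.circle(im,(int((.36-p[1])*s),int((.665-p[0])*s)),1,col,-1)
cv2.imwrite("pics/w1top.png",im)
for n,z0,z1 in(("foot",.005,.012),("top",.06,.13),("cheektop",.095,.13)):
    M=P[(P[:,2]>z0)&(P[:,2]<z1)]; print(n,len(M),cv2.minAreaRect((M[:,:2]*1000).astype(np.float32)) if len(M) else "",M[:,2].max())
E
```

```text
[0.54460717 0.24461337 0.24323775] [[-0.215 -0.938 -0.27   0.623]
 [-0.977  0.207  0.062  0.23 ]
 [-0.002  0.277 -0.961  0.413]
 [ 0.     0.     0.     1.   ]]
53145 -0.0010810773704720555
foot 7458 ((545.9207153320312, 246.81130981445312), (135.88201904296875, 121.80635833740234), 76.9139633178711) 0.011990746853024814
top 7482 ((575.550537109375, 239.8077392578125), (50.057151794433594, 119.25413513183594), 77.01519012451172) 0.11322902785971745
cheektop 3046 ((575.1397705078125, 239.9373779296875), (50.00925827026367, 117.54296875), 77.103515625) 0.11322902785971745
```

View pics/w1.png

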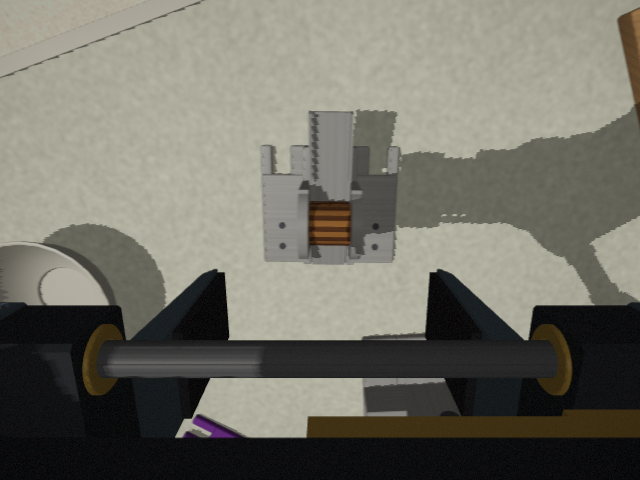

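View pics/w1top.png

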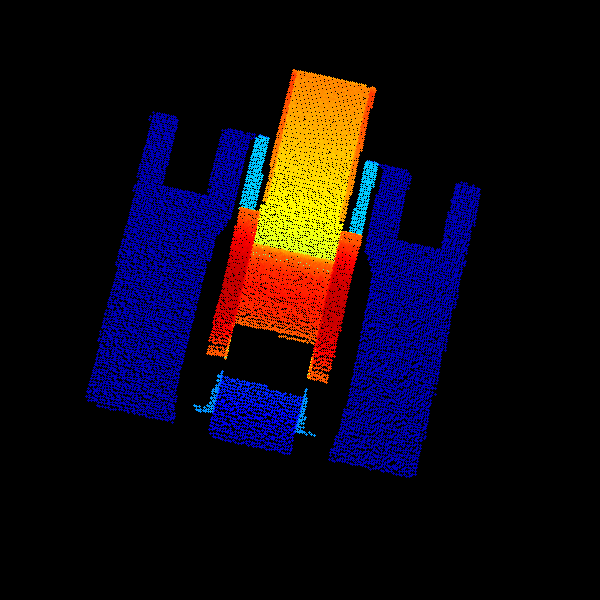

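The picture shows the roller at (330,195), with slots pointing up and away from the arm. The wrist fit gives centre (546, 247) mm and yaw −13.0°. That agrees with the scene estimate to within 5 mm, and the jaws will centre it. Descending.

Emit:
apply_moves(
  hand=[1,1,1,1,1,1,1,1],
  delta_pos=[
    [0.001,0.001,-0.02],
    [0,0,-0.034],
    [0,0,-0.034],
    [0,0,-0.034],
    [0,0,-0.03],
    [0,0,-0.02],
    [0,0,-0.01],
    [0,0,0],
  ],
  spin=[-0.01,0,0,0,0,0,0,0],
  grip_force=40,
)

```text
time_s: 2.9
eef_pos: [0.5452, 0.2422, 0.0611]
tool_rot: [[-0.002, 0.973, -0.229], [-0.001, -0.229, -0.973], [-1.0, -0.002, 0.001]]
contact_force: [0.6, 0.4, 0.6]
gripper_width: 0.091
```

Emit:
apply_moves(
  hand=[-1,-1,-1,-1,-1,-1,-1,-1,-1,-1],
  delta_pos=[
    [0,0,0],
    [0,0,0],
    [0,0,0],
    [0,0,0],
    [0,0,0],
    [0,0,0],
    [0,0,0],
    [0,0,0],
    [0,0,0],
    [0,0,0],
  ],
  spin=[0,0,0,0,0,0,0,0,0,0],
  grip_force=40,
)

```text
time_s: 3.9
eef_pos: [0.5462, 0.2435, 0.0623]
tool_rot: [[0.001, 0.974, -0.228], [0.001, -0.228, -0.974], [-1.0, 0.001, -0.001]]
contact_force: [-0.4, 1.6, 5.0]
gripper_width: 0.05
```

Emit:
apply_moves(
  hand=[-1,-1,-1,-1,-1,-1],
  delta_pos=[
    [0,0,0.01],
    [0,0,0.02],
    [0,0,0.02],
    [0,0,0.02],
    [0,0,0.01],
    [0,0,0],
  ],
  spin=[0,0,0,0,0,0],
)

```text
time_s: 4.5
eef_pos: [0.5462, 0.2432, 0.143]
tool_rot: [[0.002, 0.974, -0.228], [0.0, -0.228, -0.974], [-1.0, 0.001, -0.001]]
contact_force: [-0.5, -0.2, -6.8]
gripper_width: 0.0495
```

Emit:
apply_moves(
  hand=[-1,-1,-1,-1,-1,-1,-1,-1,-1,-1,-1,-1,-1,-1,-1,-1,-1,-1],
  delta_pos=[
    [0,-0.012,0],
    [0,-0.024,0],
    [0,-0.03,0],
    [0,-0.03,0],
    [0,-0.03,0],
    [0,-0.03,0],
    [0,-0.03,0],
    [0,-0.03,0],
    [0,-0.03,0],
    [0,-0.03,0],
    [0,-0.03,0],
    [0,-0.03,0],
    [0,-0.03,0],
    [0,-0.03,0],
    [0,-0.03,0],
    [0,-0.024,0],
    [0,-0.016,0],
    [0,0,0],
  ],
  spin=[0.01,0.025,0.026,0.026,0.026,0.026,0.026,0.026,0.026,0.026,0.026,0.026,0.026,0.026,0.026,0.026,0.025,0],
)

```text
time_s: 6.3
eef_pos: [0.5447, -0.2252, 0.1406]
tool_rot: [[-0.002, 0.981, 0.192], [0.0, 0.192, -0.981], [-1.0, -0.002, -0.0]]
contact_force: [0.4, 0.9, -8.4]
gripper_width: 0.0496
```

```bash
python3 - <<'E'
from cell import r, viewer
from h import *
s=r.state();print(s["time_s"],s["eef_pos"],s["tool_rot"].round(3).tolist(),s["contact_force"],s["gripper_width"])
for n in("wrist","scene"):
    f=viewer.grab_frame(n);cv2.imwrite(f"pics/{n}2.png",f["frame"]);pickle.dump(f,open(f"{n}2.pkl","wb"))
E
```

```text
6.3 [ 0.54471638 -0.22515623  0.14062309] [[-0.002, 0.981, 0.192], [0.0, 0.192, -0.981], [-1.0, -0.002, -0.0]] [ 0.44391042  0.85648483 -8.37020116] 0.049635811774582816
```

View pics/wrist2.png

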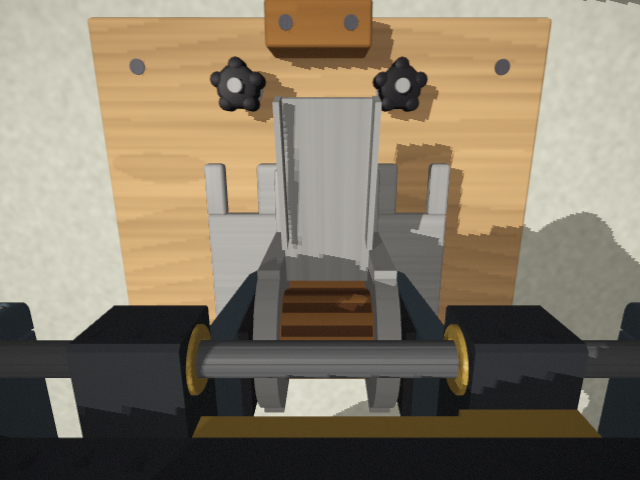

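View pics/scene2.png

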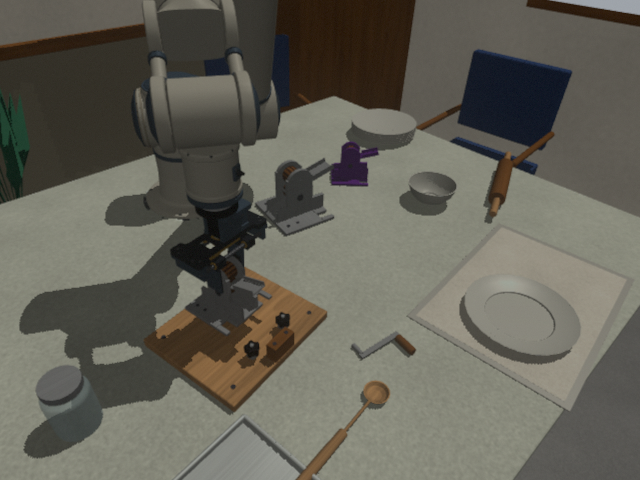

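The wrist picture shows the roller held squarely, its slots at (240,185) and (415,185) and the knobs at (237,85) and (400,85). Measuring relative poses from that one camera.

```bash
cat > m.py <<'E'
from h import *
def rel(f,footz,verbose=True):
    """foot top at about footz (abs). returns board pose, roller in board frame"""
    W=cloud(f);P=W[np.isfinite(W[...,0])]
    Q=P[(abs(P[:,2]-.022)<.006)&(P[:,1]>-.42)&(P[:,1]<-.02)&(P[:,0]>.45)&(P[:,0]<.76)]
    z=np.median(Q[:,2])
    S=P[(P[:,2]>z+.034)&(P[:,2]<z+.047)&(P[:,0]>.6)&(P[:,0]<.73)&(P[:,1]>-.3)&(P[:,1]<-.1)]
    return P,Q,z,S
E
python3 - <<'E'
from m import *
f=pickle.load(open("wrist2.pkl","rb"));P,Q,z,S=rel(f,0)
print("board z",z,len(Q))
t=np.deg2rad(11.1);c0=np.array([.5594,-.2197]);Rm=np.array([[np.cos(t),-np.sin(t)],[np.sin(t),np.cos(t)]])
Lq=(Q[:,:2]-c0)@Rm*1000; L=np.c_[(P[:,:2]-c0)@Rm*1000,P[:,2]*1000]
# board back edge & side edges
def line(pts,ax): # fit pts[:,1-ax] as fn
    k=np.polyfit(pts[:,ax],pts[:,1-ax],1);r=np.abs(np.polyval(k,pts[:,ax])-pts[:,1-ax]);m=r<2;return np.polyfit(pts[m,ax],pts[m,1-ax],1)
B=[]
for y in range(-130,131,5):
    m=abs(Lq[:,1]-y)<2.5
    if m.sum()>10:B.append((Lq[m,0].max(),y))
B=np.array(B);k=line(B,1);print("back edge x=",k[1],"rel yaw deg",-np.rad2deg(np.arctan(k[0])))
for sg in(1,-1):
    E=[]
    for x in range(20,120,5):
        m=abs(Lq[:,0]-x)<2.5
        if m.sum()>10:E.append((x,(Lq[m,1]*sg).max()*sg))
    k=line(np.array(E),0);print("side",sg,k[1]+k[0]*70,np.rad2deg(np.arctan(k[0])))
SL=L[(L[:,2]>z*1000+34)&(L[:,2]<z*1000+46)]
st=SL[(SL[:,0]>98)&(abs(SL[:,1])<36)&(SL[:,0]<140)];print("stop",len(st),np.percentile(st[:,:2],[1,99],axis=0).round(1).tolist(),cv2.minAreaRect(st[:,:2].astype(np.float32)))
for sg in(1,-1):
    k=SL[(abs(SL[:,0]-85)<22)&(abs(SL[:,1]*sg-48)<22)];print("knob",len(k),np.percentile(k[:,:2],[1,99],axis=0).mean(0).round(1))
F=L[(L[:,2]>70)&(L[:,2]<105)&(L[:,0]<75)&(abs(L[:,1])<80)];print("foot z",np.percentile(F[:,2],[5,25,50,75,95]))
F=F[abs(F[:,2]-np.median(F[:,2]))<4]
print("foot ext",np.percentile(F,[.5,99.5],axis=0).round(1).tolist())
p,_,_,_=np.linalg.lstsq(np.c_[F[:,:2],np.ones(len(F))],F[:,2],rcond=None);print("tilt deg",np.rad2deg(p[:2]))
# slopes by side outer edge x
for sg in(1,-1):
    E=[];
    for x in range(-10,48,4):
        m=(abs(F[:,0]-x)<2)
        if m.sum()>5:E.append((x,(F[m,1]*sg).max()*sg))
    E=np.array(E);k=line(E,0);print("foot side",sg,np.median(E[:,1]),np.rad2deg(np.arctan(k[0])))
E
```

```text
board z 0.020887559984440696 76385Traceback (most recent call last):
  File "<stdin>", line 13, in <module>
  File "<stdin>", line 8, in line
    raise TypeError("expected non-empty vector for x")
TypeError: expected non-empty vector for x
```

```bash
cat > rel.py <<'E'
import sys
from m import *
def run(f,zf0,zf1):
    P,Q,z,S=rel(f,0); print("board z",round(z,4),len(Q))
    t=np.deg2rad(11.1);c0=np.array([.5594,-.2197]);Rm=np.array([[np.cos(t),-np.sin(t)],[np.sin(t),np.cos(t)]])
    Q=Q[abs(Q[:,2]-z)<.004]
    Lq=(Q[:,:2]-c0)@Rm*1000; Lq=Lq[(Lq[:,0]<140)&(abs(Lq[:,1])<160)]
    L=np.c_[(P[:,:2]-c0)@Rm*1000,P[:,2]*1000]
    def line(p,ax):
        m=abs(p[:,1-ax]-np.median(p[:,1-ax]))<4
        for _ in range(3):
            k=np.polyfit(p[m,ax],p[m,1-ax],1);m=abs(np.polyval(k,p[:,ax])-p[:,1-ax])<1.5+2*(_==0)
        return k,m.sum()
    B=[]
    for y in range(-130,131,5):
        m=abs(Lq[:,1]-y)<2.5
        if m.sum()>10:B.append((np.percentile(Lq[m,0],99.5),y))
    k,n=line(np.array(B),1);print("back edge x",k[1].round(1),"yaw",-np.rad2deg(np.arctan(k[0])).round(2),n)
    for sg in(1,-1):
        E=[]
        for x in range(20,120,5):
            m=abs(Lq[:,0]-x)<2.5
            if m.sum()>10:E.append((x,np.percentile(Lq[m,1]*sg,99.7)*sg))
        k,n=line(np.array(E),0);print("side",sg,(k[1]+k[0]*70).round(1),np.rad2deg(np.arctan(k[0])).round(2),n)
    SL=L[(L[:,2]>z*1000+34)&(L[:,2]<z*1000+46)]
    st=SL[(SL[:,0]>98)&(abs(SL[:,1])<36)&(SL[:,0]<140)];print("stop",len(st),np.percentile(st[:,:2],[1,99],axis=0).round(1).tolist(),cv2.minAreaRect(st[:,:2].astype(np.float32)))
    for sg in(1,-1):
        k=SL[(abs(SL[:,0]-85)<22)&(abs(SL[:,1]*sg-48)<22)];print("knob",len(k),np.percentile(k[:,:2],[1,99],axis=0).mean(0).round(1) if len(k) else "")
    F=L[(L[:,2]>zf0)&(L[:,2]<zf1)&(L[:,0]<110)&(abs(L[:,1])<80)&(abs(L[:,1])>27)]
    F=F[abs(F[:,2]-np.median(F[:,2]))<4];print("foot z",np.percentile(F[:,2],[5,50,95]).round(1))
    print("foot ext",np.percentile(F,[.5,99.5],axis=0).round(1).tolist())
    p,_,_,_=np.linalg.lstsq(np.c_[F[:,:2],np.ones(len(F))],F[:,2],rcond=None);print("tilt deg",np.rad2deg(p[:2]).round(2))
    xb=np.percentile(F[:,0],99)
    for sg in(1,-1):
        E=[]
        for x in np.arange(xb-60,xb-3,4):
            m=(abs(F[:,0]-x)<2)
            if m.sum()>5:E.append((x,(F[m,1]*sg).max()*sg))
        k,n=line(np.array(E),0);print("foot side",sg,np.median(np.array(E)[:,1]).round(1),np.rad2deg(np.arctan(k[0])).round(2))
    # slots: in strip x xb-20..xb-5, tongues
    m=(F[:,0]>xb-22)&(F[:,0]<xb-6);y=np.sort(F[m,1]);g=np.diff(y)
    for i in np.where(g>8)[0]: print("gap",y[i].round(1),y[i+1].round(1))
if __name__=="__main__": run(pickle.load(open(sys.argv[1],"rb")),float(sys.argv[2]),float(sys.argv[3]))
E
python3 rel.py wrist2.pkl 70 105
```

```text
board z 0.0209 76385
back edge x 130.9 yaw -0.26 40
side 1 150.2 -0.28 20
side -1 -146.2 0.17 20
stop 5270 [[106.8, -27.4], [130.2, 31.0]] ((118.58167266845703, 1.8716411590576172), (60.11532974243164, 24.09140968322754), 89.81002807617188)
knob 1904 [88.  49.2]
knob 1899 [ 87.5 -45.8]
foot z [83.8 85.1 86.2]
foot ext [[-41.5, -69.9, 81.8], [44.2, 64.8, 86.9]]
tilt deg [-0.4   0.03]
foot side 1 65.3 0.11
foot side -1 -70.5 0.04
gap -59.2 -41.5
gap -31.5 27.0
gap 36.3 54.1
```

The relative measurement says I need +4.4 mm along the board's y. Yaw is aligned within about 0.2°, the drop is about 56 mm, and the slide is about 62 mm.

Emit:
apply_moves(
  hand=[-1,-1,-1,-1,-1,-1,-1,-1],
  delta_pos=[
    [-0.0008,0.0043,-0.005],
    [0,0,-0.012],
    [0,0,-0.012],
    [0,0,-0.012],
    [0,0,-0.008],
    [0,0,-0.003],
    [0,0,0],
    [0,0,0],
  ],
  spin=[0,0,0,0,0,0,0,0],
)

```text
time_s: 7.2
eef_pos: [0.5453, -0.2187, 0.0902]
tool_rot: [[0.0, 0.981, 0.193], [-0.0, 0.193, -0.981], [-1.0, 0.0, 0.0]]
contact_force: [0.0, -0.8, -7.1]
gripper_width: 0.0495
```

Emit:
apply_moves(
  hand=[-1,-1,-1,-1],
  delta_pos=[
    [0,0,-0.001],
    [0,0,-0.001],
    [0,0,0],
    [0,0,0],
  ],
  spin=[0,0,0,0],
)

```text
time_s: 7.6
eef_pos: [0.545, -0.2186, 0.088]
tool_rot: [[0.0, 0.981, 0.193], [-0.0, 0.193, -0.981], [-1.0, 0.0, 0.0]]
contact_force: [-0.5, -0.0, -7.1]
gripper_width: 0.0498
```

Emit:
apply_moves(
  hand=[-1,-1,-1,-1],
  delta_pos=[
    [0,0,-0.001],
    [0,0,-0.001],
    [0,0,0],
    [0,0,0],
  ],
  spin=[0,0,0,0],
)

```text
time_s: 8.0
eef_pos: [0.545, -0.2185, 0.0859]
tool_rot: [[-0.0, 0.981, 0.193], [0.0, 0.193, -0.981], [-1.0, -0.0, -0.0]]
contact_force: [0.2, 0.3, -7.4]
gripper_width: 0.0493
```

Emit:
apply_moves(
  hand=[-1,-1,-1],
  delta_pos=[
    [0,0,-0.001],
    [0,0,0],
    [0,0,0],
  ],
  spin=[0,0,0],
)

```text
time_s: 8.3
eef_pos: [0.545, -0.2185, 0.0849]
tool_rot: [[-0.0, 0.981, 0.193], [0.0, 0.193, -0.981], [-1.0, -0.0, -0.0]]
contact_force: [0.5, -0.2, -7.8]
gripper_width: 0.05
```

Emit:
apply_moves(
  hand=[-1,-1,-1],
  delta_pos=[
    [0,0,-0.001],
    [0,0,0],
    [0,0,0],
  ],
  spin=[0,0,0],
)

```text
time_s: 8.6
eef_pos: [0.5451, -0.2186, 0.0843]
tool_rot: [[0.0, 0.981, 0.193], [-0.0, 0.193, -0.981], [-1.0, 0.0, 0.0]]
contact_force: [-2.4, 0.4, 3.3]
gripper_width: 0.05
```

Contact at about TCP z 84.4 mm, with force z up by roughly 11 N. Re-measuring.

```bash
python3 - <<'E'
from cell import r, viewer
from h import *
f=viewer.grab_frame("wrist");cv2.imwrite("pics/wrist3.png",f["frame"]);pickle.dump(f,open("wrist3.pkl","wb"))
s=r.state();print(s["time_s"],s["eef_pos"],s["contact_force"],s["ft_torque"])
E
python3 rel.py wrist3.pkl 26 34
```

```text
8.65 [ 0.54514134 -0.21861894  0.08428408] [-2.15625592  0.10300067  3.29143711] [0.58015322 0.44011935 0.08821119]
board z 0.0209 115116
back edge x 127.4 yaw -0.03 39
side 1 150.0 -0.22 20
side -1 -146.2 -0.08 20
stop 4207 [[106.7, -27.3], [117.1, 30.8]] ((112.0153579711914, 1.7086963653564453), (11.153582572937012, 60.25775146484375), 0.16537193953990936)
knob 3223 [87.8 49.2]
knob 3202 [ 87.5 -45.6]
foot z [27.6 28.8 29.9]
foot ext [[-39.7, -63.6, 26.5], [46.0, 71.2, 30.5]]
tilt deg [-0.24  0.05]
foot side 1 71.6 0.12
foot side -1 -63.9 -0.33
gap -52.8 -35.2
gap -27.0 32.7
gap 42.7 60.4
```

View pics/wrist3.png

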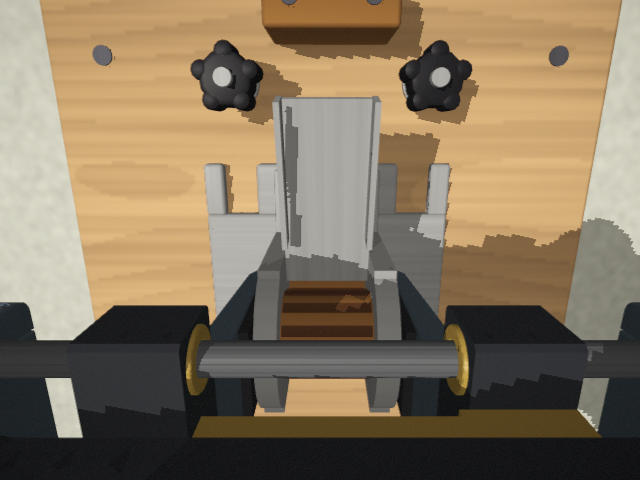

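The slots' mid is at y 3.8 against the studs' 1.8, so −2 mm of lateral correction goes into the start of the slide. Sliding 50 of about 60 mm.

Emit:
apply_moves(
  hand=[-1,-1,-1,-1,-1,-1],
  delta_pos=[
    [0.005,0.0005,0],
    [0.005,0.0005,0],
    [0.005,0.0005,0],
    [0.005,0.0005,0],
    [0,0,0],
    [0,0,0],
  ],
  spin=[0,0,0,0,0,0],
)

```text
time_s: 9.25
eef_pos: [0.5662, -0.2167, 0.0843]
tool_rot: [[0.002, 0.981, 0.193], [-0.0, 0.193, -0.981], [-1.0, 0.002, 0.001]]
contact_force: [4.0, 0.9, 4.5]
gripper_width: 0.0498
```

```bash
python3 - <<'E'
from cell import r, viewer
from h import *
f=viewer.grab_frame("wrist");cv2.imwrite("pics/wrist4.png",f["frame"]);pickle.dump(f,open("wrist4.pkl","wb"))
s=r.state();print(s["time_s"],s["eef_pos"],s["contact_force"],s["ft_torque"])
E
python3 rel.py wrist4.pkl 26 34
```

```text
9.3 [ 0.56612306 -0.21672115  0.08433813] [3.53505423 0.75630242 5.13630073] [ 0.77503047 -0.18648942 -0.17644288]
board z 0.0209 94381
back edge x 131.1 yaw -0.19 39
side 1 150.2 -0.2 20
side -1 -146.3 0.05 20
stop 8547 [[106.8, -27.3], [131.4, 30.9]] ((119.35867309570312, 1.7830047607421875), (60.32137680053711, 25.41448402404785), 89.89379119873047)
knob 2920 [87.9 49.1]
knob 2903 [ 87.6 -45.7]
foot z [27.6 28.9 30. ]
foot ext [[-18.7, -65.7, 26.5], [67.1, 69.0, 30.6]]
tilt deg [-0.18  0.02]
foot side 1 69.4 0.16
foot side -1 -66.1 -0.42
gap -55.2 -37.3
gap -27.3 30.5
gap 40.6 58.3
```

Laterally centred (1.6 vs 1.7 mm). 39 mm to go.

Emit:
apply_moves(
  hand=[-1,-1,-1,-1,-1,-1,-1,-1,-1],
  delta_pos=[
    [0.0049,0.00095,0],
    [0.0049,0.00095,0],
    [0.0049,0.00095,0],
    [0.0049,0.00095,0],
    [0.0049,0.00095,0],
    [0.0049,0.00095,0],
    [0.0039,0.00075,0],
    [0,0,0],
    [0,0,0],
  ],
  spin=[0,0,0,0,0,0,0,0,0],
)

```text
time_s: 10.2
eef_pos: [0.599, -0.2102, 0.0843]
tool_rot: [[0.001, 0.981, 0.193], [-0.0, 0.193, -0.981], [-1.0, 0.001, 0.001]]
contact_force: [2.4, 0.5, 5.4]
gripper_width: 0.0496
```

```bash
python3 - <<'E'
from cell import r, viewer
from h import *
f=viewer.grab_frame("wrist");cv2.imwrite("pics/wrist5.png",f["frame"]);pickle.dump(f,open("wrist5.pkl","wb"))
s=r.state();print(s["time_s"],s["eef_pos"],s["contact_force"],s["ft_torque"])
E
python3 rel.py wrist5.pkl 26 34
```

```text
10.25 [ 0.59899264 -0.21024005  0.08429417] [2.51651487 0.84916815 5.28620576] [ 0.63537385 -0.06992794 -0.01747612]
board z 0.0209 66288
back edge x 131.4 yaw -0.1 39
side 1 150.3 -0.38 20
side -1 -146.4 0.04 20
stop 1356 [[99.1, -27.9], [131.8, 31.6]] ((115.02181243896484, 1.7998828887939453), (60.01235580444336, 33.68446350097656), 89.9970474243164)
knob 2633 [88.1 44.7]
knob 2523 [ 88.  -45.7]
foot z [27.7 28.9 30. ]
foot ext [[14.1, -65.6, 26.9], [100.4, 69.1, 30.5]]
tilt deg [-0.09  0.03]
foot side 1 69.5 0.09
foot side -1 -66.1 0.34
gap -60.6 -37.2
gap -27.2 30.6
gap 40.2 65.0
```

View pics/wrist5.png

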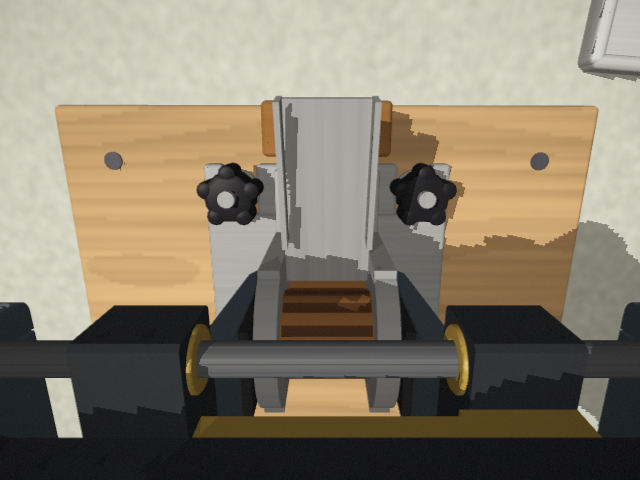

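The foot is under both washers, with knobs at (230,195) and (425,195) over the slots and about 6 mm to go. I'm easing the downward load slightly and creeping in.

Emit:
apply_moves(
  hand=[-1,-1,-1,-1,-1,-1],
  delta_pos=[
    [0.001,0.0002,0.0003],
    [0.001,0.0002,0],
    [0.001,0.0002,0],
    [0.001,0.0002,0],
    [0,0,0],
    [0,0,0],
  ],
  spin=[0,0,0,0,0,0],
)

```text
time_s: 10.85
eef_pos: [0.6023, -0.2094, 0.0843]
tool_rot: [[-0.0, 0.981, 0.193], [-0.0, 0.193, -0.981], [-1.0, -0.0, 0.0]]
contact_force: [-2.9, -0.9, 5.3]
gripper_width: 0.0498
```

Emit:
apply_moves(
  hand=[-1,-1,-1],
  delta_pos=[
    [0.001,0.0002,0],
    [0,0,0],
    [0,0,0],
  ],
  spin=[0,0,0],
)

```text
time_s: 11.15
eef_pos: [0.6033, -0.2092, 0.0843]
tool_rot: [[-0.0, 0.981, 0.193], [-0.0, 0.193, -0.981], [-1.0, -0.0, 0.0]]
contact_force: [-2.3, -0.5, 4.4]
gripper_width: 0.05
```

Emit:
apply_moves(
  hand=[-1,-1,-1],
  delta_pos=[
    [0.0007,0.00014,0.0003],
    [0,0,0],
    [0,0,0],
  ],
  spin=[0,0,0],
)

```text
time_s: 11.45
eef_pos: [0.6039, -0.2089, 0.0843]
tool_rot: [[-0.0, 0.981, 0.193], [0.0, 0.193, -0.981], [-1.0, -0.0, -0.0]]
contact_force: [-0.5, -1.4, -0.2]
gripper_width: 0.0498
```

Emit:
apply_moves(
  hand=[-1,-1,-1],
  delta_pos=[
    [0.0005,0.0001,0],
    [0,0,0],
    [0,0,0],
  ],
  spin=[0,0,0],
)

```text
time_s: 11.75
eef_pos: [0.6045, -0.2088, 0.0843]
tool_rot: [[-0.0, 0.981, 0.193], [0.0, 0.193, -0.981], [-1.0, -0.0, -0.0]]
contact_force: [0.1, -0.7, -5.1]
gripper_width: 0.0496
```

Emit:
apply_moves(
  hand=[-1,-1,-1],
  delta_pos=[
    [0.0005,0.0001,0],
    [0,0,0],
    [0,0,0],
  ],
  spin=[0,0,0],
)

```text
time_s: 12.05
eef_pos: [0.6049, -0.2087, 0.0843]
tool_rot: [[-0.0, 0.981, 0.193], [0.0, 0.193, -0.981], [-1.0, -0.0, -0.0]]
contact_force: [-0.3, 0.7, -6.0]
gripper_width: 0.0497
```

Emit:
apply_moves(
  hand=[-1,-1,-1],
  delta_pos=[
    [0.0005,0.0001,-0.0002],
    [0,0,0],
    [0,0,0],
  ],
  spin=[0,0,0],
)

```text
time_s: 12.35
eef_pos: [0.605, -0.2087, 0.0843]
tool_rot: [[-0.001, 0.981, 0.193], [0.0, 0.193, -0.981], [-1.0, -0.001, -0.0]]
contact_force: [-6.0, -0.5, 0.6]
gripper_width: 0.0498
```

Emit:
apply_moves(
  hand=[-1,-1,-1],
  delta_pos=[
    [0.0005,0.0001,0],
    [0,0,0],
    [0,0,0],
  ],
  spin=[0,0,0],
)

```text
time_s: 12.65
eef_pos: [0.605, -0.2086, 0.0844]
tool_rot: [[-0.002, 0.981, 0.193], [0.0, 0.193, -0.981], [-1.0, -0.002, -0.0]]
contact_force: [-8.4, -1.6, 2.2]
gripper_width: 0.0496
```

Emit:
apply_moves(
  hand=[-1,-1,-1],
  delta_pos=[
    [0.0005,0.0001,0],
    [0,0,0],
    [0,0,0],
  ],
  spin=[0,0,0],
)

```text
time_s: 12.95
eef_pos: [0.6051, -0.2086, 0.0844]
tool_rot: [[-0.003, 0.981, 0.193], [0.0, 0.193, -0.981], [-1.0, -0.003, -0.001]]
contact_force: [-12.7, -2.8, 4.9]
gripper_width: 0.0498
```

Contact at x = 0.605. The push is about 13 N, so I'm checking steady readings and seating.

```bash
cat > chk.py <<'E'
import sys
from cell import r, viewer
from h import *
F=[]
for i in range(4):
    f=viewer.grab_frame("wrist");F.append(np.r_[r.state()["contact_force"],r.state()["ft_torque"]])
F=np.array(F);s=r.state();m=F.mean(0);print(s["time_s"],s["eef_pos"],s["tool_rot"].round(4).tolist(),m.round(2),F.std(0).round(2))
print("axial",-(m[0]*.9815+m[1]*.1917),"lat",-m[0]*.1917+m[1]*.9815)
cv2.imwrite(f"pics/wrist{sys.argv[1]}.png",f["frame"]);pickle.dump(f,open(f"wrist{sys.argv[1]}.pkl","wb"))
for n in("scene","side"):
    g=viewer.grab_frame(n);cv2.imwrite(f"pics/{n}{sys.argv[1]}.png",g["frame"]);pickle.dump(g,open(f"{n}{sys.argv[1]}.pkl","wb"))
E
python3 chk.py 6; python3 rel.py wrist6.pkl 26 34
python3 -c "
import cv2,numpy as np
a=cv2.imread('pics/wrist6.png');b=cv2.imread('pics/scene6.png')[230:410,140:340];b=cv2.resize(b,None,fx=2,fy=2,interpolation=2)
c=cv2.resize(a[90:270,190:470],(400,257));o=np.zeros((360,800,3),np.uint8);o[:,:400]=b;o[:257,400:]=c;cv2.imwrite('pics/c6.png',o)"
```

```text
13.15 [ 0.60508297 -0.20863817  0.0844266 ] [[-0.0026, 0.9813, 0.1925], [-0.0, 0.1925, -0.9813], [-1.0, -0.0025, -0.0005]] [-11.65  -2.2    5.41  -0.67   1.82  -0.17] [0.81 0.98 0.14 0.02 0.02 0.02]
axial 11.860450623016218 lat 0.07313298638864074
board z 0.0209 61849
back edge x 131.4 yaw -0.16 39
side 1 150.3 -0.29 20
side -1 -146.5 0.08 20
stop 1437 [[99.2, -28.0], [131.4, 31.6]] ((114.77767944335938, 1.7349014282226562), (60.11257553100586, 33.43560028076172), 89.97095489501953)
knob 2595 [88.6 44.7]
knob 2485 [ 88.1 -45.6]
foot z [27.8 29.  30.1]
foot ext [[19.9, -65.3, 26.8], [106.2, 69.6, 30.6]]
tilt deg [-0.32  0.06]
foot side 1 69.9 -0.23
foot side -1 -65.7 0.09
gap -54.8 -36.9
gap -27.0 31.0
gap 41.2 59.0
```

View pics/c6.png

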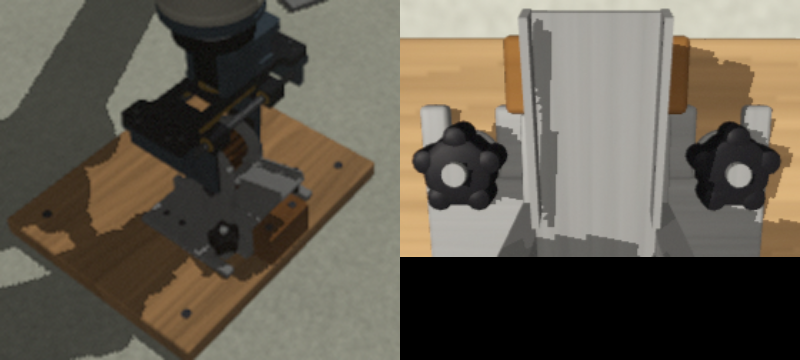

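```bash
cat > tilt.py <<'E'
import sys
from h import *
t=np.deg2rad(11.1);c0=np.array([.5594,-.2197]);Rm=np.array([[np.cos(t),-np.sin(t)],[np.sin(t),np.cos(t)]])
def fit(M):
    for _ in range(4):
        p=np.linalg.lstsq(np.c_[M[:,:2],np.ones(len(M))],M[:,2],rcond=None)[0];e=M[:,2]-np.c_[M[:,:2],np.ones(len(M))]@p;M=M[abs(e)<2*e.std()]
    return p,len(M),e.std()
for fn in sys.argv[1:]:
    f=pickle.load(open(fn,"rb"));P=cloud(f);P=P[np.isfinite(P[...,0])];L=np.c_[(P[:,:2]-c0)@Rm,P[:,2]]*1000
    L[:,1]-=1.7
    z=20.9 if 'wrist' in fn else 21.5
    bd=L[(abs(L[:,2]-z)<4)&(abs(L[:,1])>75)&(abs(L[:,1])<142)&(L[:,0]>-20)&(L[:,0]<120)]
    pb,n,_=fit(bd)
    h=L[:,2]-np.c_[L[:,:2],np.ones(len(L))]@pb
    xb=np.percentile(L[(abs(h-8)<2.5)&(abs(L[:,1])<62)&(abs(L[:,1])>32)&(L[:,0]<110),0],99)
    m=(abs(h-8)<3)&(abs(L[:,1])>30)&(abs(L[:,1])<64)&(L[:,0]<xb-2)&(L[:,0]>xb-110)
    M=np.c_[L[m,0]-xb+60,L[m,1],h[m]];pf,n2,sd=fit(M)
    print(fn,n,n2,"foot tilt vs board deg",np.rad2deg(pf[:2]).round(2),"h at 0",pf[2].round(2),"front/back",(pf[2]+pf[0]*np.array([-60,60])).round(2),round(sd,2),"xrange",M[:,0].min().round(0))
E
python3 tilt.py wrist3.pkl wrist4.pkl wrist5.pkl wrist6.pkl scene6.pkl side6.pkl
```

```text
wrist3.pkl 54073 8572 foot tilt vs board deg [-0.16  0.01] h at 0 8.02 front/back [8.19 7.85] 0.52 xrange -28.0
wrist4.pkl 50148 8691 foot tilt vs board deg [-0.08 -0.02] h at 0 8.04 front/back [8.12 7.96] 0.53 xrange -25.0
wrist5.pkl 35957 6960 foot tilt vs board deg [-0.07  0.  ] h at 0 8.0 front/back [8.07 7.92] 0.51 xrange -26.0
wrist6.pkl 33513 6330 foot tilt vs board deg [-0.24  0.02] h at 0 8.17 front/back [8.42 7.92] 0.51 xrange -25.0
scene6.pkl 2753 457 foot tilt vs board deg [-0.45  0.13] h at 0 8.23 front/back [8.7  7.76] 1.02 xrange -50.0
side6.pkl 370 158 foot tilt vs board deg [ 0.11 -0.46] h at 0 8.56 front/back [8.44 8.68] 1.58 xrange -48.0
```

The push has left the foot's front edge about 0.4 mm high (tilt −0.24°). Pressing down slightly to seat it flat.

Emit:
apply_moves(
  hand=[-1,-1,-1,-1],
  delta_pos=[
    [0,0,-0.0003],
    [0,0,-0.0003],
    [0,0,0],
    [0,0,0],
  ],
  spin=[0,0,0,0],
)

```text
time_s: 13.65
eef_pos: [0.605, -0.2086, 0.0844]
tool_rot: [[-0.002, 0.981, 0.192], [-0.0, 0.192, -0.981], [-1.0, -0.002, -0.0]]
contact_force: [-15.1, -0.7, 13.3]
gripper_width: 0.05
```

```bash
python3 chk.py 7; python3 tilt.py wrist7.pkl
```

```text
13.85 [ 0.6050267  -0.20863518  0.08438166] [[-0.0023, 0.9813, 0.1924], [-0.0001, 0.1924, -0.9813], [-1.0, -0.0023, -0.0004]] [-14.79  -1.72  13.39  -0.33   2.3   -0.14] [0.48 0.42 0.26 0.01 0.01 0.02]
axial 14.8474099037476 lat 1.1513017737849038
wrist7.pkl 33523 6312 foot tilt vs board deg [-0.26  0.01] h at 0 8.13 front/back [8.4  7.86] 0.51 xrange -26.0
```

Tilt is unchanged, so it's an in-hand tilt bias from the grasp. The roller stands in place on its own, so I'll back off, release it so it settles flat, re-grip 10 mm lower to reduce the push's moment, and push again.

Emit:
apply_moves(
  hand=[-1,-1,0.5,0.5,0.5,0.5,0.5],
  delta_pos=[
    [-0.001,-0.0002,0.0003],
    [-0.001,-0.0002,0.0003],
    [0,0,0],
    [0,0,0],
    [0,0,0],
    [0,0,0],
    [0,0,0],
  ],
  spin=[0,0,0,0,0,0,0],
)

```text
time_s: 14.65
eef_pos: [0.6046, -0.2089, 0.0844]
tool_rot: [[0.0, 0.981, 0.193], [-0.0, 0.193, -0.981], [-1.0, 0.0, 0.0]]
contact_force: [-0.4, -0.4, 0.6]
gripper_width: 0.0684
```

```bash
python3 chk.py 8; python3 tilt.py wrist8.pkl;python3 rel.py wrist8.pkl 26 34 | grep -v side
```

```text
14.85 [ 0.60453324 -0.20884326  0.08429227] [[-0.0, 0.9813, 0.1926], [0.0, 0.1926, -0.9813], [-1.0, -0.0, -0.0]] [-0.25 -0.08  0.38  0.03  0.04  0.  ] [0.28 0.34 0.62 0.03 0.03 0.04]
axial 0.2580481342059443 lat -0.03465587330737444
wrist8.pkl 34229 5731 foot tilt vs board deg [-0.09 -0.  ] h at 0 8.01 front/back [8.1  7.91] 0.52 xrange -32.0
board z 0.0209 64492
back edge x 131.4 yaw -0.03 39
stop 1432 [[99.2, -28.0], [131.4, 31.6]] ((114.99703216552734, 1.822092056274414), (60.21410369873047, 33.67736053466797), 89.83417510986328)
knob 2599 [88.6 44.7]
knob 2487 [ 88.1 -45.6]
foot z [27.7 28.9 29.9]
foot ext [[22.0, -65.3, 26.8], [106.0, 69.3, 30.5]]
tilt deg [-0.19  0.04]
gap -55.1 -37.1
gap -27.0 30.9
gap 40.9 58.9
```

Released, the foot is flat (baseline −0.09°, height 8.0 mm). Re-gripping 10 mm lower.

Emit:
apply_moves(
  hand=[0.5,0.5,0.5,-1,-1,-1,-1,-1,-1,-1],
  delta_pos=[
    [0,0,-0.005],
    [0,0,-0.005],
    [0,0,0],
    [0,0,0],
    [0,0,0],
    [0,0,0],
    [0,0,0],
    [0,0,0],
    [0,0,0],
    [0,0,0],
  ],
  spin=[0,0,0,0,0,0,0,0,0,0],
)

```text
time_s: 15.95
eef_pos: [0.6046, -0.2089, 0.0745]
tool_rot: [[0.0, 0.981, 0.193], [-0.0, 0.193, -0.981], [-1.0, 0.0, 0.0]]
contact_force: [0.9, 1.7, 1.6]
gripper_width: 0.0499
```

Emit:
apply_moves(
  hand=[-1,-1,-1,-1],
  delta_pos=[
    [0,0,-0.0003],
    [0.0005,0.0001,0],
    [0,0,0],
    [0,0,0],
  ],
  spin=[0,0,0,0],
)

```text
time_s: 16.35
eef_pos: [0.6049, -0.2089, 0.0744]
tool_rot: [[-0.0, 0.981, 0.193], [-0.0, 0.193, -0.981], [-1.0, -0.0, 0.0]]
contact_force: [-3.6, -1.2, 7.7]
gripper_width: 0.05
```

Emit:
apply_moves(
  hand=[-1,-1,-1,-1],
  delta_pos=[
    [0.0005,0.0001,0],
    [0,0,0],
    [0,0,0],
    [0,0,0],
  ],
  spin=[0,0,0,0],
)

```text
time_s: 16.75
eef_pos: [0.6051, -0.2088, 0.0744]
tool_rot: [[-0.0, 0.981, 0.193], [-0.0, 0.193, -0.981], [-1.0, -0.0, 0.0]]
contact_force: [-5.4, -0.7, 8.6]
gripper_width: 0.0498
```

Emit:
apply_moves(
  hand=[-1,-1,-1,-1],
  delta_pos=[
    [0.0003,0.0001,0],
    [0,0,0],
    [0,0,0],
    [0,0,0],
  ],
  spin=[0,0,0,0],
)

```text
time_s: 17.15
eef_pos: [0.6051, -0.2088, 0.0744]
tool_rot: [[-0.001, 0.981, 0.192], [-0.0, 0.192, -0.981], [-1.0, -0.001, 0.0]]
contact_force: [-6.6, -2.9, 10.7]
gripper_width: 0.0498
```

```bash
python3 chk.py 9; python3 tilt.py wrist9.pkl;python3 rel.py wrist9.pkl 26 34 | grep -v side
```

```text
17.35 [ 0.60516956 -0.20881222  0.0744609 ] [[-0.0009, 0.9813, 0.1925], [-0.0003, 0.1925, -0.9813], [-1.0, -0.0009, 0.0001]] [-7.58 -1.73  9.89 -0.13  0.84 -0.03] [0.5  0.31 0.45 0.02 0.02 0.02]
axial 7.770382627052391 lat -0.24327228306375015
wrist9.pkl 34920 6600 foot tilt vs board deg [-0.1   0.01] h at 0 8.04 front/back [8.14 7.94] 0.5 xrange -25.0
board z 0.0209 63522
back edge x 131.5 yaw -0.18 39
stop 1382 [[99.8, -28.0], [131.4, 31.6]] ((114.88710021972656, 1.8098411560058594), (60.26363754272461, 33.727848052978516), 89.97987365722656)
knob 2828 [88.4 44.7]
knob 2725 [ 88.1 -45.6]
foot z [27.7 28.9 29.9]
foot ext [[21.2, -65.4, 26.8], [106.4, 69.3, 30.6]]
tilt deg [-0.15  0.04]
gap -55.2 -37.1
gap -27.2 31.1
gap 40.7 58.7
```

Flat now, with a push of 7.8 N. Some of that is board friction, so I'll bring the wrist push to about 12 N.

Emit:
apply_moves(
  hand=[-1,-1,-1,-1,-1],
  delta_pos=[
    [0.0004,0.0001,0],
    [0,0,0],
    [0,0,0],
    [0,0,0],
    [0,0,0],
  ],
  spin=[0,0,0,0,0],
)

```text
time_s: 17.95
eef_pos: [0.6052, -0.2088, 0.0745]
tool_rot: [[-0.002, 0.981, 0.192], [-0.0, 0.192, -0.981], [-1.0, -0.002, -0.0]]
contact_force: [-9.7, -2.9, 11.2]
gripper_width: 0.0501
```

```bash
python3 chk.py 10; python3 tilt.py wrist10.pkl;python3 rel.py wrist10.pkl 26 34 | grep -v side
```

```text
18.15 [ 0.60519459 -0.20877808  0.07448178] [[-0.0015, 0.9813, 0.1925], [-0.0003, 0.1925, -0.9813], [-1.0, -0.0015, 0.0]] [-10.57  -2.46  11.98  -0.33   1.22  -0.11] [0.4  0.33 0.5  0.02 0.01 0.01]
axial 10.847636445670327 lat -0.3875900306026243
wrist10.pkl 34955 6658 foot tilt vs board deg [-0.15 -0.01] h at 0 8.06 front/back [8.22 7.91] 0.51 xrange -24.0
board z 0.0209 63532
back edge x 131.5 yaw -0.19 39
stop 1379 [[99.7, -28.0], [131.4, 31.6]] ((114.96355438232422, 1.7690296173095703), (60.131107330322266, 33.702430725097656), 89.88358306884766)
knob 2842 [88.4 44.7]
knob 2726 [ 88.  -45.6]
foot z [27.7 28.9 30. ]
foot ext [[21.0, -65.4, 26.7], [106.2, 69.3, 30.6]]
tilt deg [-0.21  0.05]
gap -55.1 -37.6
gap -27.2 31.0
gap 40.9 59.0
```

Emit:
apply_moves(
  hand=[-1,-1,-1,-1,-1,-1,-1,-1],
  delta_pos=[
    [0,0,0],
    [0,0,0],
    [0,0,0],
    [0,0,0],
    [0,0,0],
    [0,0,0],
    [0,0,0],
    [0,0,0],
  ],
  spin=[0,0,0,0,0,0,0,0],
)

```text
time_s: 19.05
eef_pos: [0.6052, -0.2088, 0.0745]
tool_rot: [[-0.002, 0.981, 0.192], [-0.0, 0.192, -0.981], [-1.0, -0.002, 0.0]]
contact_force: [-10.6, -2.0, 11.7]
gripper_width: 0.0499
```

```bash
python3 chk.py 11; python3 tilt.py wrist11.pkl
python3 -c "
import cv2,numpy as np
a=cv2.imread('pics/wrist11.png');b=cv2.imread('pics/scene11.png')[230:410,140:340];b=cv2.resize(b,None,fx=2,fy=2,interpolation=2)
c=cv2.resize(a[90:270,190:470],(400,257));o=np.zeros((360,800,3),np.uint8);o[:,:400]=b;o[:257,400:]=c;cv2.imwrite('pics/c11.png',o)"
```

```text
19.25 [ 0.60518906 -0.20877521  0.07445429] [[-0.0015, 0.9813, 0.1924], [-0.0003, 0.1924, -0.9813], [-1.0, -0.0016, -0.0]] [-10.3   -1.61  11.    -0.36   1.24  -0.09] [0.61 0.36 0.42 0.03 0.01 0.02]
axial 10.416824246769375 lat 0.39024881562893676
wrist11.pkl 34914 6580 foot tilt vs board deg [-0.13  0.01] h at 0 8.05 front/back [8.18 7.92] 0.5 xrange -24.0
```

View pics/c11.png

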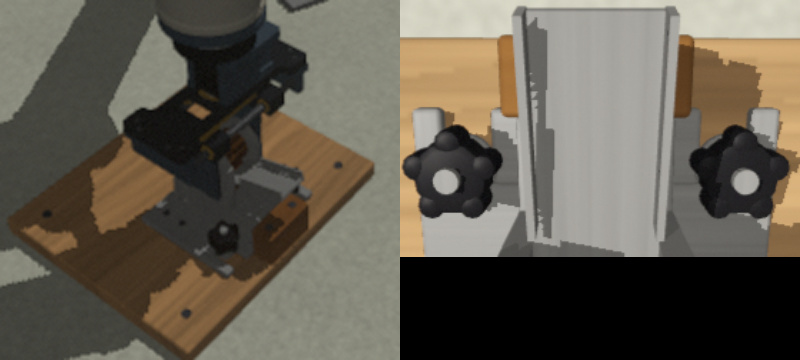

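The push is steady at about 10.5 N, the knobs sit over the slots, and the foot reaches the block. Handing in.

```bash
python3 -c "
from cell import r
print(r.job_done()); s=r.state(); print(s['time_s'],s['contact_force'],s['gripper_width'])"
```

```text
the job is handed in; nothing more can be done
None
the job is handed in; nothing more can be done
```

The small grey roller is on the board with its slots under both star knobs and its back against the stop block. The arm is still gripping it and pushing, and I handed the job in like that at about 19 s.

- **Re-grip:** On the first push the foot's front edge lifted about 0.4 mm. I backed off, let go briefly so the roller could settle flat, gripped it about 10 mm lower and pushed again.
- **Position:** The foot's back edge measures 106.2–106.4 mm against the block's face at 106.7 mm, and the tool stopped moving there while the force rose. I judged flushness from that and from yaw agreeing within about 0.3°; no camera sees the contact face itself. The slots are centred on the studs within about 0.2 mm.
- **Flatness:** The foot's tilt reads −0.13° to −0.15°, against −0.09° when it stood free on the board. That leaves the front edge about 0.1 mm high at most.
- **Push:** The wrist reads a steady 10.4–10.8 N along the board's x, plus about 11 N down. Friction on the board may take up to about 4 N of that push, so the force on the block itself could be a little under 10 N.
- **Disagreement:** The side camera's positions were 3–4 mm off the others, so I relied on measurements relative to the board from the wrist camera.

I never touched the crank, bowl, jar or the other two rollers.

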